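Sort sealed hubs by heft into the bench nests

ROBOT

A 6-joint arm with a two-finger parallel gripper is mounted at the origin on the work surface. World frame = base frame: x ahead of the robot, y to its left, z up, the work surface at z = 0. Lengths are in m, angles in rad, forces in N, time in s.
With the tool pointing down it reaches from about 0.35 to 0.775 m from the base axis. Payload 5.5 kg.
Tool frame: the origin (TCP) lies midway between the tips of the shut fingers; the grasp point (between the pads) lies 19 mm behind it; z points along the fingers, y is the line along which they close (so a half turn about z gives the same grasp; the last joint's range is limited). The gripper opens to 85 mm and grips with 20 to 120 N. Pads are 22 mm wide; open, the fingers measure 114 mm over their backs; the gripper's body (76 mm by 85 mm) begins 54 mm behind the grasp point. The pads swing forward as they close: fully open they stand 13 mm farther back than shut.
Start: joints at [-1.268, 0.313, 0.046, 1.304, 0, 1.431], TCP at [0.246, -0.52, 0.231] pointing down, gripper open.
Joint ranges: [-2.76, 2.76], [-0.86, 1.69], [-1.03, 1.26], [-2.2, 2.34], [-1.47, 1.5], [-3.14, 3.14]. Speed limits (rad/s): [2.57, 2.57, 3.14, 3.14, 3.14, 3.14].

INTERFACE

Orientations are given as a unit quaternion [x, y, z, w].
In Python, from plant import arm, camera, camera_info, job, trace, pinpoint gives the robot as it stands.
- The arm moves only by the tool send_rows, never from a script. Its argument "targets" is a list of rows, each a list of 3 entries, a list of its own where there are three numbers: the shift along the tool's x, y, z in m, then the turn, a rotation vector about the tool's x, y, z in rad, then the opening, from 0 (shut) to 1 (fully open). A call has 1 to 5 rows; each row shifts and turns the commanded pose from where the row before left it, along the tool's axes as they then stand; what a row does not reach is not made up. A row lasts 1/12 s, in which the tool goes at most 41.7 mm and 7.16 degrees, less where a joint would pass 70% of its speed; a pose out of reach is approached as far as the arm can. A call is refused whole if a number of a shift passes 0.0417 or a number of a turn 0.125, either way. A call with a gripper value outside its range is refused whole. The fingers move at their own pace and stop on an object; "newtons" is the grip in N (left out, the last holds). Time passes only in rows, so rows that do not move let the fingers close. It gives the time, the measured TCP pose, the force, the opening and the grip force at its end, in the units of the state.
- arm.get_state(): the state, without advancing time (a new reading comes with each control period).
- camera(name): name is "side" or "top" or "wrist"; returns the picture (420x560x3 uint8, red, green, blue); there is no depth.
- camera_info(name): a dict with "K" (3x3 intrinsics, pixels), "k1" (the pictures are not rectified: a ray, as slopes to the right and down, at radius r is drawn at 1 + k1 r^2 times it, then the intrinsics apply), "position" and "orientation" of the camera in the world; the wrist camera has in their place "T_tool_cam" (4x4, takes a point from camera to tool coordinates, whose origin is the TCP and whose axes are the flange's). Camera axes: x right, y down, z forward; pixel columns grow to the right and rows downward; lengths in m; the calibration is good to about 2 mm. A picture is of the moment at which its call begins: read the wrist's pose just before it. camera_info takes no time and is no camera call.
- job.hand_in(): hands the job in; it is judged then, once.
Trained networks look in the newest picture that a camera, given by its name, has taken for a name from the list of things; names that differ only in an ending like _2 or _b are one class to them, and where a whole thing is asked for, a point or a joint stands for the part that bears it (a point fixed in the world has none). Each returns a list of dicts, best first, with "conf" (0 to 1); they miss things now and then, are a little off and sometimes report something else, mostly with a low value. They report only what shows in the picture. A call takes as long as a camera call. They do not tell look-alikes from the thing itself.
- trace(camera, thing): "region" (420x560 bool, what is visible of it).
- pinpoint(camera, thing): "at" ([x, y, z] in m, in world coordinates, good to about 4 mm: a listed point, or the origin of a listed thing).
The state is a dict: "t": time; "joint_pos": joint angles; "qvel": joint speeds; "joint_efforts": joint torques, N m; "position": TCP position; "eef_rot": TCP orientation; "ft_force": force on the tool from outside, world axes, zero at the start; "moment": the same for the moment, N m; "grip_width": opening from 0.0 (shut) to 1.0 (fully open); "gripper_force": force on a finger pad.
Only numpy, scipy, OpenCV 4.12 (cv2) and the standard library are available. Lean on these libraries where they do the work, as an engineer would, in place of code of your own. Each camera call takes 0.05 s, during which the arm holds its last target. There are 200 camera calls.

TASK

The two sealed steel parts look alike: lift each one briefly to judge by its weight whether it is a solid hub (about 0.8 kg), a filled canister (about 0.48 kg) or a hollow hub (about 0.24 kg), then seat it upright in the nest of its class: solid in the red, filled in the yellow, hollow in the blue. The pockets in the nests are not exactly where they are marked, so find each one by feel, gently (never more than about 25 N on a nest), and leave the part standing free on the pocket's floor. Leave everything else on the bench where it is.

Things in the scene. Friction and masses are not known exactly. Their poses are not given: they have to be found in the camera images.
- part_a_mid (a point): sealed steel cylinder with two dark bands, upright, 48 mm diameter, 56 mm tall; this point is its centre, 28 mm above its underside, z along its axis. The two parts look alike; each is a hollow hub (about 0.24 kg), a filled canister (0.48 kg) or a solid hub (0.80 kg), within 6 percent, drawn regardless of its name; they differ in class and only weight tells which
- part_b_mid (a point): sealed steel cylinder with two dark bands, upright, 48 mm diameter, 56 mm tall; this point is its centre, 28 mm above its underside, z along its axis. The two parts look alike; each is a hollow hub (about 0.24 kg), a filled canister (0.48 kg) or a solid hub (0.80 kg), within 6 percent, drawn regardless of its name; they differ in class and only weight tells which
- nest_red_ref (a point): red nest, for the solid hub: fixed lane along its x, open on top and at its -x end (towards the robot); red floor 6 mm above the table, side walls 54 mm apart inside, 66 outside, 20 tall, from x = -100 to +60 mm. This marked point is on the lane's centre line at floor height, the nominal pocket centre; x points to the back stop, z up
- nest_blue_ref (a point): blue nest, for the hollow hub: fixed lane along its x, open on top and at its -x end (towards the robot); blue floor 6 mm above the table, side walls 54 mm apart inside, 66 outside, 20 tall, from x = -100 to +60 mm. This marked point is on the lane's centre line at floor height, the nominal pocket centre; x points to the back stop, z up
- nest_yellow_ref (a point): yellow nest, for the filled canister: fixed lane along its x, open on top and at its -x end (towards the robot); yellow floor 6 mm above the table, side walls 54 mm apart inside, 66 outside, 20 tall, from x = -100 to +60 mm. This marked point is on the lane's centre line at floor height, the nominal pocket centre; x points to the back stop, z up
- sleeve_a: bystander, leave it alone: plain steel sleeve, 42 mm diameter, 50 mm tall, standing between the two parts; origin at the centre of its underside
- sleeve_b: bystander, leave it alone: aluminium sleeve, 72 mm diameter, 70 mm tall; origin at the centre of its underside
- oil_can: bystander, leave it alone: red can, 60 mm diameter, 130 mm tall; origin at the centre of its underside
- wrench: bystander, leave it alone: steel wrench lying flat, 180 mm long; origin at the centre of its underside
- jaw: bystander, leave it alone: stepped steel chuck jaw, 90 x 35 mm, 55 mm tall; origin at the centre of its underside
- brush: bystander, leave it alone: brush lying flat, 180 mm long; origin at the centre of its underside
- nest_red: the red nest; origin 6 mm below the marked point, same axes. In it a saddle, along x: aluminium sill 60 long, top 14 mm above the table; pocket 52 long, bottom the red floor (6 mm); black rubber back stop 36 wide, 16 thick, top at 40 mm. Saddle fast, but its pocket's centre lies up to 14 mm before or behind the marked point along x, unmeasured. Nest and stop give 1 mm per 8 N
- nest_blue: the blue nest; origin 6 mm below the marked point, same axes. In it a saddle, along x: aluminium sill 60 long, top 14 mm above the table; pocket 52 long, bottom the blue floor (6 mm); black rubber back stop 36 wide, 16 thick, top at 40 mm. Saddle fast, but its pocket's centre lies up to 14 mm before or behind the marked point along x, unmeasured. Nest and stop give 1 mm per 8 N
- nest_yellow: the yellow nest; origin 6 mm below the marked point, same axes. In it a saddle, along x: aluminium sill 60 long, top 14 mm above the table; pocket 52 long, bottom the yellow floor (6 mm); black rubber back stop 36 wide, 16 thick, top at 40 mm. Saddle fast, but its pocket's centre lies up to 14 mm before or behind the marked point along x, unmeasured. Nest and stop give 1 mm per 8 N
There are look-alikes about, which are no part of the job. What is shaped like the part that bears part_a_mid but green or orange is not meant.

How it is judged:
On the way, in this order (a step that is already met when the one before it is completed fails the run):
1. one of the parts has been lifted clear of the table (height (world z) of any of part_a_mid, part_b_mid above 0.06 m), for 0.2 s.
2. one of the parts stands down in the pocket of a nest (((height (world z) of part_a_mid below 0.0375 m and angle between part_a_mid's own z axis and vertical below 0.1 rad and (horizontal distance between part_a_mid and nest_red_ref below 0.022 m or horizontal distance between part_a_mid and nest_blue_ref below 0.022 m or horizontal distance between part_a_mid and nest_yellow_ref below 0.022 m)) or (height (world z) of part_b_mid below 0.0375 m and angle between part_b_mid's own z axis and vertical below 0.1 rad and (horizontal distance between part_b_mid and nest_red_ref below 0.022 m or horizontal distance between part_b_mid and nest_blue_ref below 0.022 m or horizontal distance between part_b_mid and nest_yellow_ref below 0.022 m)))), for 0.2 s.
At the end, for the whole second after the job is handed in: Both parts upright within 0.1 rad, on the pocket floor of a nest: centre under 37.5 mm above the table, within 22 mm of the nest's marked point. Each nest is empty (under 0.5 N) or bears its own class: red 6.3 to 9.6 N, yellow 3.6 to 5.9 N, blue 1.4 to 3.4 N (height (world z) of each of part_a_mid, part_b_mid below 0.0375 m and angle between each of part_a_mid, part_b_mid's own z axis and vertical below 0.1 rad and (horizontal distance between part_a_mid and nest_red_ref below 0.022 m or horizontal distance between part_a_mid and nest_blue_ref below 0.022 m or horizontal distance between part_a_mid and nest_yellow_ref below 0.022 m) and (horizontal distance between part_b_mid and nest_red_ref below 0.022 m or horizontal distance between part_b_mid and nest_blue_ref below 0.022 m or horizontal distance between part_b_mid and nest_yellow_ref below 0.022 m) and (contact force between nest_red and anything else below 0.5 N or contact force between nest_red and anything else between 6.3 and 9.6 N) and (contact force between nest_blue and anything else below 0.5 N or contact force between nest_blue and anything else between 1.4 and 3.4 N) and (contact force between nest_yellow and anything else below 0.5 N or contact force between nest_yellow and anything else between 3.6 and 5.9 N)); the robot touches nothing.
It fails at once if a nest is loaded with more than 25 N by anything (contact force between any of nest_red, nest_blue, nest_yellow and anything else above 25 N).
It fails at once if a part is tipped over (more than 0.6 rad) (angle between any of part_a_mid, part_b_mid's own z axis and vertical above 0.6 rad).
It fails at once if a bystander is moved by more than 25 mm (distance of any of sleeve_a, sleeve_b, oil_can, wrench, jaw, brush from where it was at the start of the episode above 0.025 m).
It also fails if it takes over 72 s, if anything falls off the work surface, if the arm or the gripper's body presses on something with over 40 N, if the wrist force passes 120 N, or if a joint passes its speed limit or range.

## Working session

There is one attempt and no reset: what is moved stays moved. The work goes in short steps, Python scripts to look and compute and a tool call to move; the robot and the scene stay as the last step left them, time stands still between calls to the robot, and variables do not carry over. Pictures are saved under pics/ and viewed, at most 10 in all, crops included, and the job is handed in when it is done.

Besides the shell and the picture viewer there is one more tool, called after ">>>" in YAML: its name, and indented under it one key for each argument. send_rows: Moves the arm, as the interface text tells. Its arguments: {"type":"object","properties":{"targets":{"type":"array"},"newtons":{"type":"number"}},"required":["targets"]}

```bash
mkdir -p pics; ls; python3 - <<'E'
from plant import *
import cv2,numpy as np
print(arm.get_state())
for c in ["top","side"]:
    im=camera(c); cv2.imwrite(f"pics/{c}0.png",im[:,:,::-1])
    print(c,camera_info(c))
    for n in ["part_a_mid","nest_red_ref","nest_blue_ref","nest_yellow_ref","sleeve_a"]:
        print(n,[(np.round(d["at"],4).tolist(),round(d["conf"],2)) for d in pinpoint(c,n)])
print(camera_info("wrist"))
E
```

```text
pics
{'t': 0.0, 'joint_pos': array([-1.26760158e+00,  3.13989582e-01,  4.49340515e-02,  1.30358270e+00,
       -1.06933118e-05,  1.43122891e+00]), 'qvel': array([ 2.32002438e-03,  1.02280257e-05,  1.72407446e-03, -1.62147680e-03,
       -3.59555960e-04,  1.47674185e-03]), 'joint_efforts': array([ 4.99602193e-04, -4.80630720e+01,  2.98532259e+01,  1.94733805e-02,
        1.43244433e-04,  6.99563373e-06]), 'position': array([ 0.24619794, -0.51904431,  0.23039665]), 'eef_rot': array([ 9.75594710e-01,  2.19577123e-01, -8.05912479e-05, -9.17435166e-04]), 'ft_force': array([-0.68156112,  0.07162613, -0.17473931]), 'moment': array([ 0.00136547, -0.00960405, -0.01155011]), 'gripper_force': 0.0, 'grip_width': 1.0029909067178124}
top {'K': array([[380.13804595,   0.        , 281.54149112],
       [  0.        , 380.13804595, 209.19891937],
       [  0.        ,   0.        ,   1.        ]]), 'k1': 0.03327512018063417, 'position': array([ 3.49874501e-01, -2.43528917e-04,  9.63115909e-01]), 'orientation': array([ 0.7369518 , -0.66753159,  0.07173207, -0.07847375])}
part_a_mid [([0.2705, 0.2111, 
[... 988 characters left out ...]
], 0.89), ([0.6214, 0.0033, 0.0075], 0.56), ([0.6194, -0.1764, 0.0035], 0.34)]
sleeve_a [([0.5919, -0.3467, 0.0], 0.87), ([0.4223, 0.0119, -0.0036], 0.56)]
{'K': array([[350.37322477,   0.        , 277.9215832 ],
       [  0.        , 350.37322477, 210.37081942],
       [  0.        ,   0.        ,   1.        ]]), 'k1': -0.01866608163498316, 'T_tool_cam': array([[-6.88453479e-04, -9.51872335e-01, -3.06494021e-01,
         7.90723452e-02],
       [ 9.99999738e-01, -5.87087341e-04, -4.22915595e-04,
        -4.77439205e-05],
       [ 2.22622895e-04, -3.06494231e-01,  9.51872490e-01,
        -1.43452656e-01],
       [ 0.00000000e+00,  0.00000000e+00,  0.00000000e+00,
         1.00000000e+00]])}
```

View pics/top0.png

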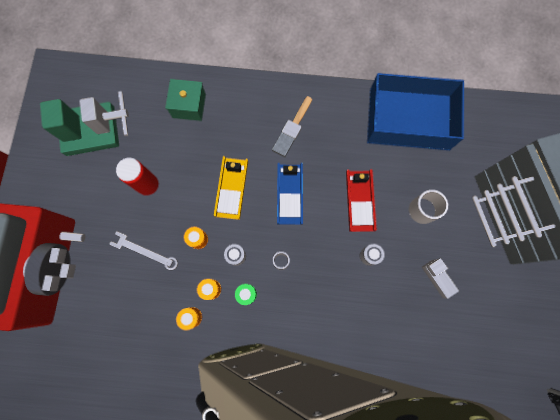

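View pics/side0.png

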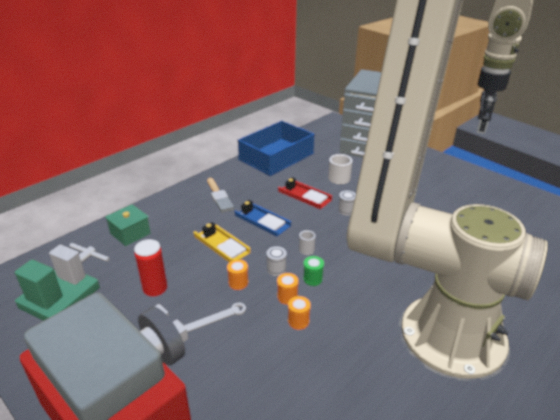

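Top view: the candidates are steel cylinders at (234,254) and (374,254), orange ones at (194,237), (207,289) and (187,319), a green one at (245,294), and the plain sleeve, an open ring, at (281,260). The two steel ones fit the description. I'll confirm them in a crop and locate everything.

```bash
cat > h.py <<'E'
from plant import *
import cv2,numpy as np
from scipy.spatial.transform import Rotation as R
def ray(info,px):
    K=info["K"]; d=np.array([(px[0]-K[0,2])/K[0,0],(px[1]-K[1,2])/K[1,1]]); s=d.copy()
    for _ in range(20): s=d/(1+info["k1"]*(s@s))
    return np.array([*s,1.])
def onz(name,px,z,pose=None):
    i=camera_info(name); r=ray(i,px)
    if name=="wrist":
        Rt=R.from_quat(pose["eef_rot"]).as_matrix();T=i["T_tool_cam"]
        o=pose["position"]+Rt@T[:3,3]; v=Rt@T[:3,:3]@r
    else:
        o=i["position"]; v=R.from_quat(i["orientation"]).as_matrix()@r
    return o+v*(z-o[2])/v[2]
E
python3 - <<'E'
from h import *
im=cv2.imread("pics/top0.png")
cv2.imwrite("pics/crop.png",cv2.resize(im[140:310,180:410],None,fx=3.4,fy=3.4,interpolation=cv2.INTER_CUBIC))
for p in [(234,254),(374,254),(281,260)]: print(p,onz("top",p,0.056))
# lane: floor pixels -> colour masks
hsv=cv2.cvtColor(im,cv2.COLOR_BGR2HSV)
for n in "red","blue","yellow":
    m=None
    t=trace("top","nest_"+n)
    if t:
        cs=cv2.findContours(t[0]["region"].astype(np.uint8),0,2)[0]; c=max(cs,key=cv2.contourArea)
        b=cv2.boxPoints(cv2.minAreaRect(c)); print(n,t[0]["conf"],np.round([onz("top",p,0.012)[:2] for p in b],4).tolist())
    for c in "top","side": print(c,[(np.round(d["at"],4).tolist(),round(d["conf"],2)) for d in pinpoint(c,"nest_"+n)[:2]])
E
```

```text
(234, 254) [0.42559059 0.11999478 0.056     ]
(374, 254) [ 0.45854997 -0.21108929  0.056     ]
(281, 260) [0.42244422 0.0073569  0.056     ]
top [([0.6192, -0.1797, 0.0005], 0.64), ([0.6192, 0.1539, 0.0003], 0.24)]
side [([0.6198, -0.18, 0.0065], 0.77), ([0.6152, 0.1552, 0.0059], 0.47)]
blue 0.68 [[0.5151, 0.0302], [0.6787, 0.0432], [0.6839, -0.0267], [0.5202, -0.0373]]
top [([0.6204, 0.0026, -0.0004], 0.94)]
side [([0.621, -0.0003, 0.0], 0.83), ([0.4207, 0.0087, -0.0023], 0.62)]
yellow 0.81 [[0.5194, 0.1926], [0.6839, 0.1892], [0.679, 0.1173], [0.515, 0.1231]]
top [([0.6198, 0.1513, 0.0015], 0.64)]
side [([0.623, 0.1532, -0.0009], 0.57)]
```

View pics/crop.png

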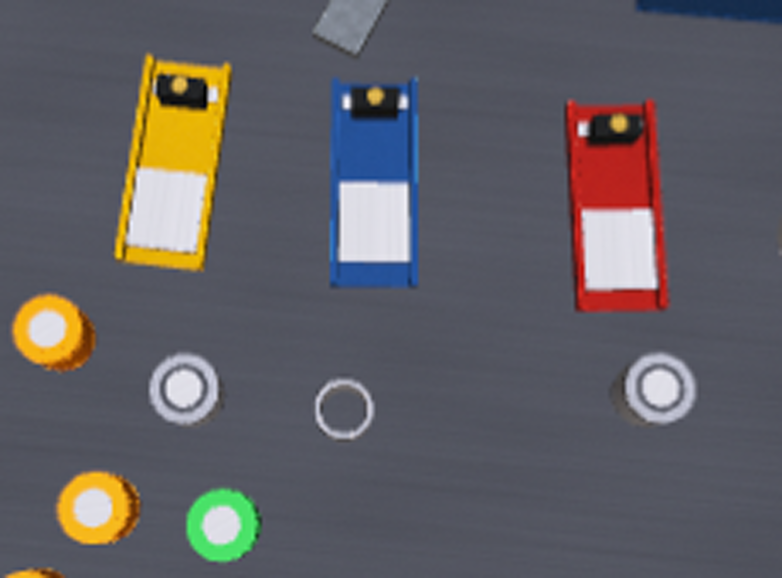

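Crop confirms both steel parts (banded, with a closed white top) at crop (184,388) and (659,388). The open ring at (344,408) is sleeve_a. Next I'll measure the nest geometry from this crop and start moving.

```bash
python3 - <<'E'
from h import *
f=lambda p,z:onz("top",(p[0]/3.4+180-.35,p[1]/3.4+140-.35),z)[:2]
N=dict(yellow=[(148,56),(230,65),(205,270),(116,258),(137,168),(208,176),(182,107)],
 blue=[(332,80),(417,80),(417,287),(331,287),(340,182),(409,181),(375,117)],
 red=[(567,102),(654,101),(667,308),(577,310),(581,209),(655,208),(615,142)])
for n,p in N.items():
    tl,tr,br,bl=[f(q,.02) for q in p[:4]]
    e=(tl+tr)/2; s=(bl+br)/2; u=(e-s)/np.linalg.norm(e-s)
    side=(tl-bl)/np.linalg.norm(tl-bl)+(tr-br)/np.linalg.norm(tr-br)
    sill=(f(p[4],.014)+f(p[5],.014))/2; st=f(p[6],.04)
    ref=s+u*.1
    print(n,"len",np.linalg.norm(e-s),"ref",(ref+e-u*.06)/2,"yaw",np.degrees(np.arctan2(u[1],u[0])),np.degrees(np.arctan2(side[1],side[0])),"sill+26",(sill-ref)@u+.026,"stoptopfront?-26",(st-ref)@u-.026)
E
```

```text
yellow len 0.1601466346231526 ref [0.61861331 0.15345314] yaw -0.48221848840875564 -0.48509646990317723 sill+26 -0.0014965980379205886 stoptopfront?-26 -0.009590142134374452
blue len 0.1609423198669772 ref [0.61696151 0.00409056] yaw 5.262029462408377 5.262033861727064 sill+26 0.008217327917339451 stoptopfront?-26 -0.0009347441323624278
red len 0.15997570912449463 ref [ 0.6180243  -0.17756157] yaw 6.226743540577048 6.226733876325665 sill+26 0.0035098820023135684 stoptopfront?-26 -0.003972372378522521
```

>>> send_rows:
  targets:
    - [[0, 0, 0], [0, 0, 0.11], 1]
    - [[0, 0, 0], [0, 0, 0.11], 1]
    - [[0, 0, 0], [0, 0, 0.11], 1]
    - [[0, 0, 0], [0, 0, 0.113], 1]
    - [[0.02, -0.03, 0], [0, 0, 0], 1]
  newtons: 30

```text
t: 1.47
position: [0.2644, -0.4937, 0.2308]
eef_rot: [1.0, -0.005, -0.0, 0.002]
ft_force: [1.5, -0.3, 0.8]
grip_width: 1.003
gripper_force: 0.0
```

>>> send_rows:
  targets:
    - [[0.03, -0.04, 0], [0, 0, 0], 1]
    - [[0.03, -0.04, 0], [0, 0, 0], 1]
    - [[0.03, -0.04, 0], [0, 0, 0], 1]
    - [[0.03, -0.04, 0], [0, 0, 0], 1]
    - [[0.02, -0.04, 0], [0, 0, 0], 1]

```text
t: 1.88
position: [0.3865, -0.318, 0.2314]
eef_rot: [1.0, -0.0, 0.001, 0.0]
ft_force: [2.2, -0.1, 0.0]
grip_width: 1.002
gripper_force: 0.0
```

>>> send_rows:
  targets:
    - [[0.026, -0.039, 0], [0, 0, 0], 1]
    - [[0.026, -0.039, 0], [0, 0, 0], 1]
    - [[0, 0, 0.03], [0, 0, 0], 1]
    - [[0, 0, 0.03], [0, 0, 0], 1]
    - [[0, 0, 0], [0, 0, 0], 1]

```text
t: 2.3
position: [0.4291, -0.2464, 0.1666]
eef_rot: [1.0, 0.001, -0.003, -0.003]
ft_force: [-1.0, 0.0, -0.7]
grip_width: 1.003
gripper_force: 0.0
```

```bash
python3 - <<'E'
from h import *
s=arm.get_state(); print(s["position"],s["ft_force"])
im=camera("wrist"); cv2.imwrite("pics/w1.png",im[:,:,::-1])
print([(np.round(d["at"],4).tolist(),round(d["conf"],2)) for d in pinpoint("wrist","part_b_mid")])
t=trace("wrist","part_b_mid"); 
for d in t: 
    ys,xs=np.nonzero(d["region"]); print(d["conf"],xs.min(),xs.max(),ys.min(),ys.max())
E
```

```text
[ 0.42913241 -0.24635669  0.1665656 ] [-0.99568066  0.04786767 -0.74262075]
[([0.4593, -0.2122, 0.0258], 0.97)]
0.65 198 265 128 198
```

View pics/w1.png

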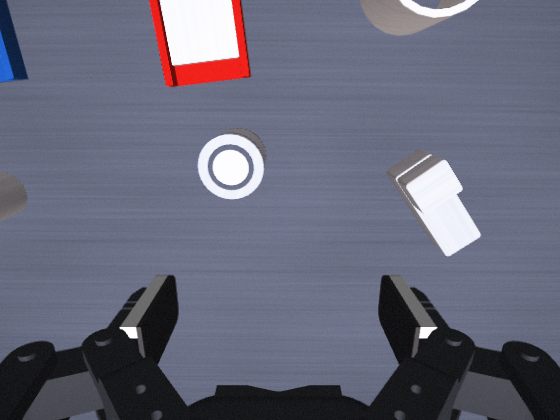

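Wrist view: steel part at (231,166), matching the estimate (0.459,-0.212). The jaw at (435,200) is well clear. Moving over the part.

>>> send_rows:
  targets:
    - [[0.015, -0.018, 0], [0, 0, 0], 1]
    - [[0.015, -0.017, 0], [0, 0, 0], 1]
    - [[0, 0, 0.03], [0, 0, 0], 1]
    - [[0, 0, 0], [0, 0, 0], 1]
    - [[0, 0, 0], [0, 0, 0], 1]

```text
t: 2.87
position: [0.4608, -0.2151, 0.1419]
eef_rot: [1.0, -0.0, -0.001, -0.0]
ft_force: [0.4, -1.4, 0.4]
grip_width: 1.0
gripper_force: 0.0
```

```bash
python3 - <<'E'
from h import *
s=arm.get_state(); print(s["position"],s["ft_force"],R.from_quat(s["eef_rot"]).as_matrix().round(4).tolist())
E
```

```text
[ 0.46080007 -0.21506223  0.14193211] [ 0.36796918 -1.40553946  0.43979624] [[1.0, -0.001, -0.001], [-0.001, -1.0, 0.0003], [-0.001, -0.0003, -1.0]]
```

>>> send_rows:
  targets:
    - [[-0.001, -0.003, 0.03], [0, 0, 0], 1]
    - [[0, 0, 0.03], [0, 0, 0], 1]
    - [[0, 0, 0.03], [0, 0, 0], 1]
    - [[0, 0, 0.02], [0, 0, 0], 1]
    - [[0, 0, 0.01], [0, 0, 0], 1]

```text
t: 3.28
position: [0.4594, -0.2124, 0.0206]
eef_rot: [1.0, -0.001, -0.001, -0.0]
ft_force: [-0.2, -0.3, 0.1]
grip_width: 1.001
gripper_force: 0.0
```

>>> send_rows:
  targets:
    - [[0, 0, 0], [0, 0, 0], 1]
    - [[0, 0, 0], [0, 0, 0], 0.3]
    - [[0, 0, 0], [0, 0, 0], 0.3]
    - [[0, 0, 0], [0, 0, 0], 0.3]
    - [[0, 0, 0], [0, 0, 0], 0.3]

```text
t: 3.7
position: [0.4616, -0.2119, 0.0233]
eef_rot: [1.0, -0.0, 0.002, 0.0]
ft_force: [-0.2, 3.1, 6.4]
grip_width: 0.552
gripper_force: 30.2
```

>>> send_rows:
  targets:
    - [[0, 0, 0], [0, 0, 0], 0.3]
    - [[0, 0, 0], [0, 0, 0], 0.3]
    - [[0, 0, 0], [0, 0, 0], 0.3]
    - [[0, 0, 0], [0, 0, 0], 0.3]
    - [[0, 0, 0], [0, 0, 0], 0.3]

```text
t: 4.12
position: [0.4616, -0.2119, 0.0233]
eef_rot: [1.0, 0.0, 0.002, 0.0]
ft_force: [-0.4, 2.4, 6.6]
grip_width: 0.555
gripper_force: 30.3
```

>>> send_rows:
  targets:
    - [[0, 0, -0.01], [0, 0, 0], 0.3]
    - [[0, 0, -0.025], [0, 0, 0], 0.3]
    - [[0, 0, -0.025], [0, 0, 0], 0.3]
    - [[0, 0, 0], [0, 0, 0], 0.3]
    - [[0, 0, 0], [0, 0, 0], 0.3]
  newtons: 40

```text
t: 4.53
position: [0.4612, -0.2124, 0.0823]
eef_rot: [1.0, -0.0, 0.001, 0.001]
ft_force: [0.3, 0.6, -8.8]
grip_width: 0.545
gripper_force: 46.1
```

>>> send_rows:
  targets:
    - [[0, 0, 0], [0, 0, 0], 0.3]
    - [[0, 0, 0], [0, 0, 0], 0.3]
    - [[0, 0, 0], [0, 0, 0], 0.3]

```text
t: 4.78
position: [0.459, -0.2109, 0.0796]
eef_rot: [1.0, -0.0, -0.001, -0.001]
ft_force: [0.4, 0.2, -8.0]
grip_width: 0.543
gripper_force: 46.1
```

>>> send_rows:
  targets:
    - [[0, 0, 0], [0, 0, 0], 0.3]

```text
t: 4.87
position: [0.4594, -0.2111, 0.0799]
eef_rot: [1.0, -0.0, -0.001, -0.001]
ft_force: [0.6, 0.2, -8.1]
grip_width: 0.554
gripper_force: 46.1
```

>>> send_rows:
  targets:
    - [[0, 0, 0], [0, 0, 0], 0.3]

```text
t: 4.95
position: [0.4598, -0.2114, 0.0804]
eef_rot: [1.0, -0.0, -0.001, -0.0]
ft_force: [0.2, 0.2, -7.1]
grip_width: 0.546
gripper_force: 46.1
```

>>> send_rows:
  targets:
    - [[0, 0, 0], [0, 0, 0], 0.3]

```text
t: 5.03
position: [0.46, -0.2116, 0.0807]
eef_rot: [1.0, -0.0, -0.0, -0.0]
ft_force: [-0.0, -1.2, -9.1]
grip_width: 0.553
gripper_force: 46.1
```

About 8 N, so it's the solid hub and goes in the red nest. I'll align to the lane's yaw (about 6°), stop ahead of the nest and look.

>>> send_rows:
  targets:
    - [[0, 0, -0.01], [0, 0, -0.108], 0.3]
    - [[0.02, -0.006, 0], [0, 0, 0], 0.3]
    - [[0.02, -0.006, 0], [0, 0, 0], 0.3]
    - [[0.02, -0.005, 0], [0, 0, 0], 0.3]
    - [[0, 0, 0], [0, 0, 0], 0.3]

```text
t: 5.45
position: [0.5223, -0.1878, 0.0917]
eef_rot: [0.998, 0.055, 0.002, 0.0]
ft_force: [0.7, -2.8, -11.9]
grip_width: 0.547
gripper_force: 45.5
```

>>> send_rows:
  targets:
    - [[0, 0, 0], [0, 0, 0], 0.3]
    - [[0, 0, 0], [0, 0, 0], 0.3]

```text
t: 5.62
position: [0.5176, -0.1881, 0.0908]
eef_rot: [0.999, 0.054, -0.001, -0.0]
ft_force: [-0.3, -0.9, -8.4]
grip_width: 0.551
gripper_force: 46.1
```

```bash
python3 - <<'E'
from h import *
s=arm.get_state(); print(s["position"],s["eef_rot"],s["ft_force"])
np.save("s2.npy",s,allow_pickle=True)
im=camera("wrist"); cv2.imwrite("pics/w2.png",im[:,:,::-1])
print([(np.round(d["at"],4).tolist(),round(d["conf"],2)) for d in pinpoint("wrist","nest_red_ref")])
E
```

```text
[ 0.51755762 -0.18806544  0.09081193] [ 9.98536952e-01  5.40688365e-02 -6.92053419e-04 -1.92741925e-04] [-0.28669273 -0.90794982 -8.42243306]
[([0.6136, -0.1757, 0.006], 0.92), ([0.59, -0.3377, 0.0023], 0.34)]
```

View pics/w2.png

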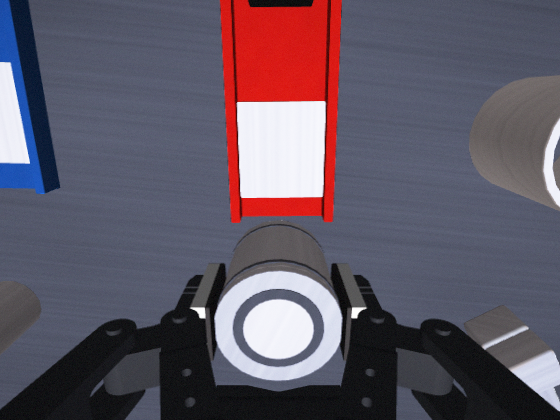

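Wrist view: the red lane's near outer corners are at (231,221) and (333,220). The sill runs from row 198 to row 101 (x 238–326), and the stop's foot is at about row 7. The part is held at (279,328).

```bash
python3 - <<'E'
from h import *
s=np.load("s2.npy",allow_pickle=True).item()
Rt=R.from_quat(s["eef_rot"]).as_matrix();print("toolyaw",np.degrees(np.arctan2(Rt[1,0],Rt[0,0])))
f=lambda p,z:(Rt.T@(onz("wrist",p,z,s)-s["position"]))[:2].round(4)
for n,p,z in [("nearL",(231,221),.02),("nearR",(333,220),.02),("farL",(221,0),.02),("farR",(342,0),.02),("sillfL",(239,198),.014),("sillfR",(325,197),.014),("sillbL",(237,101),.014),("sillbR",(327,101),.014),("stop foot",(280,7),.006),("part top",(279,328),.118)]: print(n,f(p,z))
E
```

```text
toolyaw 6.198874634021252
nearL [ 0.0028 -0.0308]
nearR [0.0034 0.0354]
farL [ 0.1297 -0.031 ]
farR [0.1297 0.0345]
sillfL [ 0.0166 -0.0257]
sillfR [0.0172 0.0304]
sillbL [ 0.0772 -0.0249]
sillbR [0.0772 0.0292]
stop foot [0.1293 0.001 ]
part top [-0.0068  0.0001]
```

>>> send_rows:
  targets:
    - [[0.03, 0.002, 0.01], [0, 0, 0], 0.3]
    - [[0.03, 0, 0.01], [0, 0, 0], 0.3]
    - [[0.025, 0, 0.01], [0, 0, 0], 0.3]
    - [[0, 0, 0], [0, 0, 0], 0.3]
    - [[0, 0, 0], [0, 0, 0], 0.3]

```text
t: 6.13
position: [0.6027, -0.1811, 0.0599]
eef_rot: [0.999, 0.054, -0.001, -0.0]
ft_force: [-0.3, 0.3, -8.4]
grip_width: 0.548
gripper_force: 45.1
```

```bash
cat >> h.py <<'E'
def rel(ref=(0.6199,-0.179),yaw=6.2):
    s=arm.get_state();u=np.array([np.cos(np.radians(yaw)),np.sin(np.radians(yaw))]);d=s["position"][:2]-ref
    Rt=R.from_quat(s["eef_rot"]).as_matrix(); f=s["ft_force"]
    print("t",round(s["t"],2),"along %.4f right %.4f z %.4f"%(d@u,-(d@[-u[1],u[0]]),s["position"][2]),"f tool",(Rt.T@f).round(2),"yaw",np.degrees(np.arctan2(Rt[1,0],Rt[0,0])).round(2), "tilt",Rt[:,2].round(4),"mom",s["moment"].round(3))
E
python3 -c "
from h import *
rel()"
```

```text
t 6.13 along -0.0174 right 0.0002 z 0.0599 f tool [-0.29 -0.28  8.41] yaw 6.19 tilt [-2.e-03  6.e-04 -1.e+00] mom [0.044 0.07  0.044]
```

>>> send_rows:
  targets:
    - [[0, 0, 0.008], [0, 0, 0], 0.3]
    - [[0, 0, 0.007], [0, 0, 0], 0.3]
    - [[0, 0, 0.003], [0, 0, 0], 0.3]
    - [[0, 0, 0], [0, 0, 0], 0.3]

```text
t: 6.47
position: [0.601, -0.181, 0.0421]
eef_rot: [0.999, 0.053, -0.001, -0.001]
ft_force: [-0.3, 0.8, -7.7]
grip_width: 0.546
gripper_force: 45.0
```

>>> send_rows:
  targets:
    - [[0.004, 0, 0], [0, 0, 0], 0.3]
    - [[0.004, 0, 0], [0, 0, 0], 0.3]
    - [[0, 0, 0], [0, 0, 0], 0.3]

```text
t: 6.72
position: [0.6124, -0.1807, 0.0441]
eef_rot: [0.999, 0.054, 0.001, 0.001]
ft_force: [0.8, -0.1, -7.8]
grip_width: 0.548
gripper_force: 45.1
```

```bash
python3 -c "
from h import *
rel()"
```

```text
t 6.72 along -0.0077 right 0.0009 z 0.0441 f tool [0.79 0.21 7.76] yaw 6.18 tilt [ 2.5e-03 -9.0e-04 -1.0e+00] mom [-0.019 -0.097  0.065]
```

>>> send_rows:
  targets:
    - [[0.003, 0, 0], [0, 0, 0], 0.3]
    - [[0.003, 0, 0], [0, 0, 0], 0.3]
    - [[0, 0, 0], [0, 0, 0], 0.3]

```text
t: 6.97
position: [0.6177, -0.1797, 0.0435]
eef_rot: [0.999, 0.054, 0.001, 0.0]
ft_force: [0.2, 0.3, -8.4]
grip_width: 0.548
gripper_force: 45.1
```

>>> send_rows:
  targets:
    - [[0.002, 0, 0], [0, 0, 0], 0.3]
    - [[0.0, 0, 0], [0, 0, 0], 0.3]

```text
t: 7.13
position: [0.6191, -0.1794, 0.0433]
eef_rot: [0.999, 0.054, 0.0, 0.0]
ft_force: [0.5, -0.7, -7.3]
grip_width: 0.55
gripper_force: 45.1
```

>>> send_rows:
  targets:
    - [[0.002, 0, 0], [0, 0, 0], 0.3]
    - [[0.0, 0, 0], [0, 0, 0], 0.3]

```text
t: 7.3
position: [0.6211, -0.1792, 0.0433]
eef_rot: [0.999, 0.054, 0.0, 0.0]
ft_force: [-0.2, -0.1, -7.9]
grip_width: 0.549
gripper_force: 45.1
```

>>> send_rows:
  targets:
    - [[0.0015, 0, 0], [0, 0, 0], 0.3]
    - [[0.0, 0, 0], [0, 0, 0], 0.3]

```text
t: 7.47
position: [0.6225, -0.1791, 0.0433]
eef_rot: [0.999, 0.054, 0.0, 0.0]
ft_force: [-0.1, -0.5, -7.4]
grip_width: 0.548
gripper_force: 45.1
```

>>> send_rows:
  targets:
    - [[0.0015, 0, 0], [0, 0, 0], 0.3]
    - [[0.0, 0, 0], [0, 0, 0], 0.3]

```text
t: 7.63
position: [0.624, -0.179, 0.0433]
eef_rot: [0.999, 0.054, 0.0, 0.0]
ft_force: [0.4, -0.7, -6.8]
grip_width: 0.548
gripper_force: 45.1
```

>>> send_rows:
  targets:
    - [[0.001, 0, 0], [0, 0, 0], 0.3]
    - [[0.0, 0, 0], [0, 0, 0], 0.3]

```text
t: 7.8
position: [0.6249, -0.1788, 0.0433]
eef_rot: [0.999, 0.054, 0.0, 0.0]
ft_force: [0.4, 0.5, -7.9]
grip_width: 0.547
gripper_force: 45.1
```

>>> send_rows:
  targets:
    - [[0.001, 0, 0], [0, 0, 0], 0.3]
    - [[0.0, 0, 0], [0, 0, 0], 0.3]

```text
t: 7.97
position: [0.6255, -0.1787, 0.0432]
eef_rot: [0.999, 0.054, -0.0, 0.0]
ft_force: [0.3, 0.1, -8.1]
grip_width: 0.546
gripper_force: 45.1
```

>>> send_rows:
  targets:
    - [[0.001, 0, 0], [0, 0, 0], 0.3]
    - [[0.0, 0, 0], [0, 0, 0], 0.3]

```text
t: 8.13
position: [0.6259, -0.1786, 0.0431]
eef_rot: [0.999, 0.054, -0.001, 0.0]
ft_force: [-3.4, -0.8, -7.1]
grip_width: 0.549
gripper_force: 45.3
```

>>> send_rows:
  targets:
    - [[0.001, 0, 0], [0, 0, 0], 0.3]
    - [[0.0, 0, 0], [0, 0, 0], 0.3]

```text
t: 8.3
position: [0.6264, -0.1786, 0.043]
eef_rot: [0.999, 0.054, -0.001, 0.0]
ft_force: [-5.1, -0.9, -6.5]
grip_width: 0.546
gripper_force: 45.4
```

Stop felt at TCP x ≈ 0.6257. I'll back off so the part sits 2 mm clear, then lower it.

>>> send_rows:
  targets:
    - [[-0.002, 0, 0], [0, 0, 0], 0.3]
    - [[-0.002, 0, 0], [0, 0, 0], 0.3]
    - [[0, 0, 0], [0, 0, 0], 0.3]
    - [[0, 0, 0.002], [0, 0, 0], 0.3]
    - [[0, 0, 0], [0, 0, 0], 0.3]

```text
t: 8.72
position: [0.6242, -0.1789, 0.0412]
eef_rot: [0.999, 0.054, 0.0, 0.0]
ft_force: [-0.7, 0.3, -8.6]
grip_width: 0.548
gripper_force: 45.1
```

>>> send_rows:
  targets:
    - [[0, 0, 0.002], [0, 0, 0], 0.3]
    - [[0, 0, 0], [0, 0, 0], 0.3]

```text
t: 8.88
position: [0.6237, -0.1788, 0.0389]
eef_rot: [0.999, 0.054, -0.0, -0.0]
ft_force: [0.9, 0.8, -8.2]
grip_width: 0.547
gripper_force: 45.1
```

>>> send_rows:
  targets:
    - [[0, 0, 0.001], [0, 0, 0], 0.3]
    - [[0, 0, 0], [0, 0, 0], 0.3]

```text
t: 9.05
position: [0.6237, -0.1789, 0.038]
eef_rot: [0.999, 0.054, -0.0, -0.0]
ft_force: [-0.3, -0.8, -8.7]
grip_width: 0.553
gripper_force: 45.1
```

>>> send_rows:
  targets:
    - [[0, 0, 0.001], [0, 0, 0], 0.3]
    - [[0, 0, 0], [0, 0, 0], 0.3]

```text
t: 9.22
position: [0.6237, -0.1789, 0.0371]
eef_rot: [0.999, 0.054, -0.0, 0.0]
ft_force: [-1.1, 1.0, -8.0]
grip_width: 0.551
gripper_force: 45.1
```

>>> send_rows:
  targets:
    - [[0, 0, 0.001], [0, 0, 0], 0.3]
    - [[0, 0, 0], [0, 0, 0], 0.3]

```text
t: 9.38
position: [0.6237, -0.1789, 0.0361]
eef_rot: [0.999, 0.054, -0.0, 0.0]
ft_force: [-0.1, -0.9, -8.6]
grip_width: 0.545
gripper_force: 45.1
```

>>> send_rows:
  targets:
    - [[0, 0, 0.001], [0, 0, 0], 0.3]
    - [[0, 0, 0], [0, 0, 0], 0.3]

```text
t: 9.55
position: [0.6237, -0.1789, 0.0351]
eef_rot: [0.999, 0.054, -0.0, -0.0]
ft_force: [-1.3, -0.3, -7.7]
grip_width: 0.546
gripper_force: 45.1
```

>>> send_rows:
  targets:
    - [[0, 0, 0.001], [0, 0, 0], 0.3]
    - [[0, 0, 0], [0, 0, 0], 0.3]

```text
t: 9.72
position: [0.6236, -0.1789, 0.0341]
eef_rot: [0.999, 0.054, -0.0, 0.0]
ft_force: [1.1, 0.6, -9.1]
grip_width: 0.55
gripper_force: 45.1
```

In the pocket, below sill height with no contact force. Continuing down to the floor.

>>> send_rows:
  targets:
    - [[0, 0, 0.0015], [0, 0, 0], 0.3]
    - [[0, 0, 0.0015], [0, 0, 0], 0.3]
    - [[0, 0, 0], [0, 0, 0], 0.3]

```text
t: 9.97
position: [0.6235, -0.1788, 0.0309]
eef_rot: [0.999, 0.054, -0.0, -0.0]
ft_force: [-0.3, 0.7, -8.4]
grip_width: 0.545
gripper_force: 45.1
```

>>> send_rows:
  targets:
    - [[0, 0, 0.001], [0, 0, 0], 0.3]
    - [[0, 0, 0], [0, 0, 0], 0.3]

```text
t: 10.13
position: [0.6236, -0.1789, 0.0301]
eef_rot: [0.999, 0.054, -0.0, -0.0]
ft_force: [0.2, 0.5, -7.5]
grip_width: 0.543
gripper_force: 45.1
```

>>> send_rows:
  targets:
    - [[0, 0, 0.001], [0, 0, 0], 0.3]
    - [[0, 0, 0], [0, 0, 0], 0.3]

```text
t: 10.3
position: [0.6238, -0.179, 0.0294]
eef_rot: [0.999, 0.054, 0.0, 0.0]
ft_force: [-1.1, -0.0, -5.9]
grip_width: 0.548
gripper_force: 45.3
```

>>> send_rows:
  targets:
    - [[0, 0, 0.0005], [0, 0, 0], 0.3]
    - [[0, 0, 0], [0, 0, 0], 0.6]
    - [[0, 0, 0], [0, 0, 0], 0.7]
    - [[0, 0, 0], [0, 0, 0], 0.85]
    - [[0, 0, 0], [0, 0, 0], 0.85]

```text
t: 10.72
position: [0.6247, -0.1794, 0.0299]
eef_rot: [0.999, 0.054, 0.001, 0.001]
ft_force: [0.3, -0.8, 0.2]
grip_width: 0.848
gripper_force: 0.0
```

>>> send_rows:
  targets:
    - [[0, 0, 0], [0, 0, 0], 0.85]
    - [[0, 0, -0.02], [0, 0, 0], 0.85]
    - [[0, 0, -0.03], [0, 0, 0], 0.85]
    - [[0, 0, -0.03], [0, 0, 0], 1]
    - [[0, 0, -0.03], [0, 0, 0], 1]

```text
t: 11.13
position: [0.6235, -0.1788, 0.14]
eef_rot: [0.999, 0.054, -0.0, -0.0]
ft_force: [0.3, -0.9, 0.2]
grip_width: 1.001
gripper_force: 0.0
```

```bash
python3 - <<'E'
from h import *
rel(); s=arm.get_state(); np.save("s3.npy",s,allow_pickle=True)
im=camera("wrist"); cv2.imwrite("pics/w3.png",im[:,:,::-1])
for c in "wrist","top":
    if c=="top": camera(c)
    print(c,[(np.round(d["at"],4).tolist(),round(d["conf"],2)) for d in pinpoint(c,"part_a_mid")])
E
```

```text
t 11.13 along 0.0036 right 0.0002 z 0.1400 f tool [ 0.24  0.93 -0.23] yaw 6.17 tilt [-3.e-04  1.e-04 -1.e+00] mom [-0.011  0.001 -0.007]
wrist []
top [([0.4613, 0.2243, 0.0252], 0.84), ([0.4238, 0.1201, 0.0264], 0.8), ([0.3349, 0.0848, 0.0319], 0.7), ([0.3418, 0.1706, 0.0252], 0.65)]
```

View pics/w3.png

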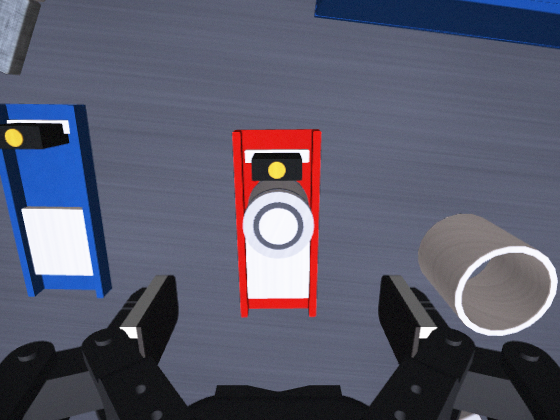

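Wrist view: the part stands upright in the red pocket at (279,226), just ahead of the stop at (277,168). Now the second part at about (0.425, 0.121).

>>> send_rows:
  targets:
    - [[0, 0, -0.01], [0, 0, 0.108], 1]
    - [[-0.02, -0.03, 0], [0, 0, 0], 1]
    - [[-0.025, -0.039, 0], [0, 0, 0], 1]
    - [[-0.025, -0.039, 0], [0, 0, 0], 1]
    - [[-0.025, -0.039, 0], [0, 0, 0], 1]
  newtons: 30

```text
t: 11.75
position: [0.534, -0.0424, 0.1468]
eef_rot: [1.0, -0.001, -0.001, -0.0]
ft_force: [1.1, 0.3, 0.2]
grip_width: 1.003
gripper_force: 0.0
```

>>> send_rows:
  targets:
    - [[-0.025, -0.039, 0], [0, 0, 0], 1]
    - [[-0.025, -0.039, 0], [0, 0, 0], 1]
    - [[-0.025, -0.037, 0], [0, 0, 0], 1]
    - [[-0.02, -0.025, 0], [0, 0, 0], 1]
    - [[0, 0, 0], [0, 0, 0], 1]

```text
t: 12.17
position: [0.4421, 0.0857, 0.1471]
eef_rot: [1.0, 0.006, -0.003, -0.002]
ft_force: [-1.2, 0.2, 0.8]
grip_width: 1.002
gripper_force: 0.0
```

```bash
python3 - <<'E'
from h import *
s=arm.get_state(); print(s["position"],s["eef_rot"])
camera("wrist")
print([(np.round(d["at"],4).tolist(),round(d["conf"],2)) for d in pinpoint("wrist","part_a_mid")])
for n in "blue","yellow": print([(np.round(d["at"],4).tolist(),round(d["conf"],2)) for d in pinpoint("wrist",f"nest_{n}_ref")])
E
```

```text
[0.44213699 0.0856809  0.14709243] [ 0.99997506  0.00592433 -0.00324132 -0.0020659 ]
[([0.3373, 0.1735, 0.0242], 0.95), ([0.3325, 0.0825, 0.0336], 0.73), ([0.4258, 0.1227, 0.0271], 0.68), ([0.4586, 0.2195, 0.0278], 0.63)]
[]
[]
```

>>> send_rows:
  targets:
    - [[-0.009, -0.018, 0.02], [0, 0, 0], 1]
    - [[-0.009, -0.018, 0.01], [0, 0, 0], 1]
    - [[0, 0, 0], [0, 0, 0], 1]
    - [[0, 0, 0], [0, 0, 0], 1]

```text
t: 12.7
position: [0.4303, 0.0971, 0.1185]
eef_rot: [1.0, 0.014, -0.001, -0.009]
ft_force: [0.6, 0.1, 0.5]
grip_width: 1.002
gripper_force: 0.0
```

```bash
python3 - <<'E'
from h import *
s=arm.get_state(); print(s["position"],s["eef_rot"],s["ft_force"])
E
```

```text
[0.43025055 0.09711775 0.11845528] [ 9.99860578e-01  1.38751385e-02 -8.93907323e-04 -9.24690588e-03] [0.5528915  0.09793121 0.50627242]
```

```bash
python3 - <<'E'
from h import *
s=arm.get_state(); print(s["joint_pos"].round(3),s["qvel"].round(3)); print(R.from_quat(s["eef_rot"]).as_rotvec(), R.from_quat(s["eef_rot"]).as_matrix().round(4).tolist())
E
```

```text
[ 0.027  0.127 -0.482  0.964  0.019  3.141] [-0.003 -0.008  0.039  0.    -0.004  0.   ]
[-3.12279666e+00 -4.33352779e-02  2.79188005e-03] [[0.9996, 0.0277, -0.002], [0.0278, -0.9994, 0.0185], [-0.0015, -0.0185, -0.9998]]
```

>>> send_rows:
  targets:
    - [[0, 0, 0], [0, 0, 0], 1]

```text
t: 12.78
position: [0.4316, 0.0972, 0.1195]
eef_rot: [1.0, 0.014, 0.0, -0.009]
ft_force: [-0.0, 0.7, 0.3]
grip_width: 0.999
gripper_force: 0.0
```

The last joint is at its limit at yaw 0, so I'll use a yaw of about 0.35 on this side. The part is round, so that doesn't matter for the grasp. I'll also take out the tilt.

```bash
cat >> h.py <<'E'
def to(p,yaw):
    s=arm.get_state(); Ra=R.from_quat(s["eef_rot"]); Rb=R.from_euler("z",yaw)*R.from_euler("x",np.pi)
    print("now",s["position"].round(4),"turn tool",(Ra.inv()*Rb).as_rotvec().round(4),"shift now-axes",Ra.inv().apply(np.array(p)-s["position"]).round(4),"shift after-turn axes",Rb.inv().apply(np.array(p)-s["position"]).round(4),"F",s["ft_force"].round(2),"j6",s["joint_pos"][5].round(2))
E
python3 -c "
from h import *
to((0.425,0.122,0.119),0.35)"
```

```text
now [0.4316 0.0972 0.1195] turn tool [-0.0182 -0.0041 -0.3223] shift now-axes [-0.0059 -0.025   0.0009] shift after-turn axes [ 0.0023 -0.0256  0.0005] F [-0.02  0.73  0.27] j6 3.14
```

>>> send_rows:
  targets:
    - [[0, 0, 0], [0, 0, -0.11], 1]
    - [[0, 0, 0], [-0.018, 0, -0.11], 1]
    - [[0, 0, 0], [0, 0, -0.11], 1]
    - [[0, 0, 0], [0, 0, 0], 1]
    - [[0, 0, 0], [0, 0, 0], 1]

```text
t: 13.2
position: [0.4314, 0.0976, 0.1197]
eef_rot: [0.984, 0.177, 0.002, -0.0]
ft_force: [-0.2, -0.6, 0.4]
grip_width: 0.997
gripper_force: 0.0
```

```bash
python3 -c "
from h import *
to((0.425,0.122,0.119),0.35)"
```

```text
now [0.4314 0.0976 0.1197] turn tool [ 0.0004 -0.0047  0.0055] shift now-axes [ 0.0025 -0.0251  0.0007] shift after-turn axes [ 0.0024 -0.0251  0.0007] F [-0.22 -0.59  0.41] j6 2.83
```

>>> send_rows:
  targets:
    - [[0.001, -0.013, 0], [0, -0.004, 0], 1]
    - [[0.001, -0.012, 0], [0, 0, 0], 1]
    - [[0, 0, 0], [0, 0, 0], 1]
    - [[0, 0, 0], [0, 0, 0], 1]
    - [[0, 0, 0], [0, 0, 0], 1]

```text
t: 13.62
position: [0.4237, 0.1217, 0.1192]
eef_rot: [0.984, 0.178, -0.0, 0.0]
ft_force: [0.3, -0.2, -0.4]
grip_width: 1.001
gripper_force: 0.0
```

```bash
python3 -c "
from h import *
to((0.425,0.122,0.022),0.35)
camera('wrist')
print([(np.round(d['at'],4).tolist(),round(d['conf'],2)) for d in pinpoint('wrist','part_a_mid')])"
```

```text
now [0.4237 0.1217 0.1192] turn tool [0.0003 0.0003 0.0081] shift now-axes [0.0014 0.0002 0.0972] shift after-turn axes [0.0013 0.0002 0.0972] F [ 0.31 -0.2  -0.37] j6 2.88
[([0.3399, 0.1765, 0.0241], 0.9), ([0.3333, 0.0842, 0.032], 0.84), ([0.427, 0.1227, 0.0276], 0.72), ([0.4594, 0.2185, 0.0286], 0.63)]
```

>>> send_rows:
  targets:
    - [[0.002, 0, 0.025], [0, 0, 0], 1]
    - [[0, 0, 0.03], [0, 0, 0], 1]
    - [[0, 0, 0.03], [0, 0, 0], 1]
    - [[0, 0, 0.012], [0, 0, 0], 1]
    - [[0, 0, 0], [0, 0, 0], 1]

```text
t: 14.13
position: [0.4223, 0.122, 0.0192]
eef_rot: [0.984, 0.178, -0.003, -0.0]
ft_force: [-0.2, 0.5, 0.3]
grip_width: 1.001
gripper_force: 0.0
```

>>> send_rows:
  targets:
    - [[0, 0, 0], [0, 0, 0], 1]
    - [[0, 0, 0], [0, 0, 0], 0.3]
    - [[0, 0, 0], [0, 0, 0], 0.3]
    - [[0, 0, 0], [0, 0, 0], 0.3]
    - [[0, 0, 0], [0, 0, 0], 0.3]

```text
t: 14.55
position: [0.4265, 0.1224, 0.0236]
eef_rot: [0.984, 0.179, 0.001, 0.001]
ft_force: [-0.2, -2.9, 3.6]
grip_width: 0.556
gripper_force: 30.2
```

>>> send_rows:
  targets:
    - [[0, 0, 0], [0, 0, 0], 0.3]
    - [[0, 0, 0], [0, 0, 0], 0.3]
    - [[0, 0, 0], [0, 0, 0], 0.3]

```text
t: 14.8
position: [0.4265, 0.1223, 0.0236]
eef_rot: [0.984, 0.179, 0.001, 0.001]
ft_force: [-0.6, -2.5, 6.3]
grip_width: 0.555
gripper_force: 30.3
```

```bash
python3 -c "
from h import *
to((0.425,0.122,0.080),0.35)"
```

```text
now [0.4265 0.1223 0.0236] turn tool [ 0.002  -0.0019  0.0092] shift now-axes [-0.0014 -0.0001 -0.0564] shift after-turn axes [-0.0015 -0.0002 -0.0564] F [-0.57 -2.51  6.28] j6 2.88
```

>>> send_rows:
  targets:
    - [[0, 0, -0.01], [0, 0, 0], 0.3]
    - [[0, 0, -0.025], [0, 0, 0], 0.3]
    - [[0, 0, -0.025], [0, 0, 0], 0.3]
    - [[0, 0, 0], [0, 0, 0], 0.3]
    - [[0, 0, 0], [0, 0, 0], 0.3]
  newtons: 40

```text
t: 15.22
position: [0.4263, 0.123, 0.083]
eef_rot: [0.984, 0.179, 0.001, 0.0]
ft_force: [0.1, -0.3, -5.4]
grip_width: 0.554
gripper_force: 45.0
```

>>> send_rows:
  targets:
    - [[0, 0, 0], [0, 0, 0], 0.3]
    - [[0, 0, 0], [0, 0, 0], 0.3]
    - [[0, 0, 0], [0, 0, 0], 0.3]

```text
t: 15.47
position: [0.4237, 0.1227, 0.0806]
eef_rot: [0.984, 0.179, -0.002, -0.0]
ft_force: [-0.3, 1.1, -3.5]
grip_width: 0.55
gripper_force: 45.0
```

>>> send_rows:
  targets:
    - [[0, 0, 0], [0, 0, 0], 0.3]

```text
t: 15.55
position: [0.424, 0.1227, 0.0809]
eef_rot: [0.984, 0.179, -0.002, -0.0]
ft_force: [0.5, -0.4, -4.4]
grip_width: 0.554
gripper_force: 45.0
```

>>> send_rows:
  targets:
    - [[0, 0, 0], [0, 0, 0], 0.3]

```text
t: 15.63
position: [0.4244, 0.1227, 0.0813]
eef_rot: [0.984, 0.179, -0.001, -0.0]
ft_force: [0.6, 0.5, -3.9]
grip_width: 0.55
gripper_force: 45.0
```

>>> send_rows:
  targets:
    - [[0, 0, 0], [0, 0, 0], 0.3]

```text
t: 15.72
position: [0.4247, 0.1228, 0.0816]
eef_rot: [0.984, 0.179, -0.001, -0.0]
ft_force: [-0.9, -0.3, -5.6]
grip_width: 0.551
gripper_force: 45.0
```

```bash
python3 -c "
from h import *
print('Y');to((0.519,0.154,0.090),0.35)
print('B');to((0.517,-0.005,0.090),0.35)"
```

```text
Y
now [0.4247 0.1228 0.0816] turn tool [-0.0005  0.0017  0.0094] shift now-axes [ 0.0992  0.0039 -0.0086] shift after-turn axes [ 0.0993  0.003  -0.0084] F [-0.9  -0.29 -5.6 ] j6 2.88
B
now [0.4247 0.1228 0.0816] turn tool [-0.0005  0.0017  0.0094] shift now-axes [ 0.0414  0.1521 -0.0086] shift after-turn axes [ 0.0429  0.1517 -0.0084] F [-0.9  -0.29 -5.6 ] j6 2.88
```

About 4.6 N, so it's the filled canister and goes in the yellow nest.

>>> send_rows:
  targets:
    - [[0.02, 0.001, -0.009], [0, 0, 0], 0.3]
    - [[0.03, 0.001, 0], [0, 0, 0], 0.3]
    - [[0.03, 0.001, 0], [0, 0, 0], 0.3]
    - [[0.019, 0.001, 0], [0, 0, 0], 0.3]
    - [[0, 0, 0], [0, 0, 0], 0.3]

```text
t: 16.13
position: [0.5242, 0.1549, 0.0912]
eef_rot: [0.984, 0.179, 0.002, -0.0]
ft_force: [0.7, -0.2, -4.3]
grip_width: 0.552
gripper_force: 45.0
```

>>> send_rows:
  targets:
    - [[0, 0, 0], [0, 0, 0], 0.3]
    - [[0, 0, 0], [0, 0, 0], 0.3]
    - [[0, 0, 0], [0, 0, 0], 0.3]
    - [[0, 0, 0], [0, 0, 0], 0.3]

```text
t: 16.47
position: [0.5179, 0.1536, 0.0908]
eef_rot: [0.984, 0.179, -0.001, -0.0]
ft_force: [1.2, 0.6, -6.5]
grip_width: 0.549
gripper_force: 45.0
```

```bash
python3 - <<'E'
from h import *
s=arm.get_state(); print(s["position"],s["eef_rot"],s["ft_force"])
np.save("s4.npy",s,allow_pickle=True)
im=camera("wrist"); cv2.imwrite("pics/w4.png",im[:,:,::-1])
print([(np.round(d["at"],4).tolist(),round(d["conf"],2)) for d in pinpoint("wrist","nest_yellow_ref")])
E
```

```text
[0.51790746 0.15359904 0.09075849] [ 9.83906272e-01  1.78682229e-01 -1.05142226e-03 -5.36275270e-05] [ 1.20960573  0.55743527 -6.45539276]
[([0.6185, 0.1557, 0.0033], 0.79)]
```

View pics/w4.png

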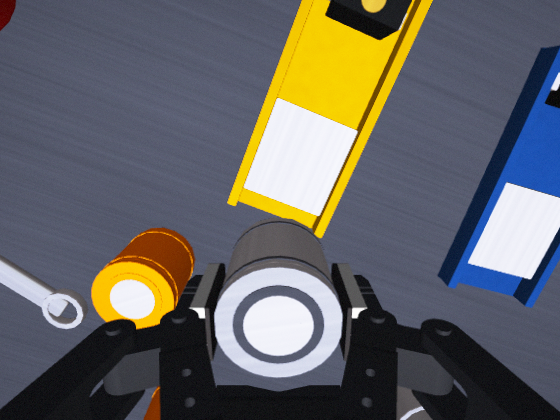

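Wrist view: yellow lane near corners at (228,205) and (321,237). The sill corners are (245,189), (319,215), (279,98) and (358,130), and the stop's foot runs (327,14)–(387,40).

```bash
python3 - <<'E'
from h import *
s=np.load("s4.npy",allow_pickle=True).item()
f=lambda p,z:onz("wrist",p,z,s)[:2]
nl,nr,fl,fr=f((228,205),.02),f((321,237),.02),f((303,0),.02),f((433,0),.02)
w=(fl-nl)/np.linalg.norm(fl-nl)+(fr-nr)/np.linalg.norm(fr-nr);u=w/np.linalg.norm(w);n=np.array([-u[1],u[0]])
near=(nl+nr)/2;ref=near+.1*u
print("yaws",[np.degrees(np.arctan2(*(b-a)[::-1])).round(2) for a,b in((nl,fl),(nr,fr))],"width",(nl-nr)@n,"ref",ref,"top ref lateral",(np.array([.6186,.1535])-ref)@n)
g=lambda p,z:np.round([(f(p,z)-ref)@u,(f(p,z)-ref)@n],4)
for k,p,z in [("sfl",(245,189),.014),("sfr",(319,215),.014),("sbl",(279,98),.014),("sbr",(358,130),.014),("stop l",(327,14),.006),("stop r",(387,40),.006),("part",(278,326),.123)]: print(k,g(p,z))
print("tcp",(s["position"][:2]-ref)@u,(s["position"][:2]-ref)@n)
E
```

```text
yaws [np.float64(-0.87), np.float64(-1.39)] width 0.06416795381566755 ref [0.61955912 0.15439592] top ref lateral -0.0009145836973931818
sfl [-0.0886  0.0256]
sfr [-0.0872 -0.0261]
sbl [-0.0283  0.0259]
sbr [-0.0277 -0.0262]
stop l [0.0255 0.0173]
stop r [ 0.0262 -0.0215]
part [-0.1036 -0.0035]
tcp -0.101616403248579 -0.002793327833321281
```

>>> send_rows:
  targets:
    - [[0.02, 0.007, 0.005], [0, 0, 0], 0.3]
    - [[0.02, 0.007, 0.01], [0, 0, 0], 0.3]
    - [[0.02, 0.007, 0.01], [0, 0, 0], 0.3]
    - [[0.019, 0.007, 0.005], [0, 0, 0], 0.3]
    - [[0, 0, 0], [0, 0, 0], 0.3]

```text
t: 16.98
position: [0.6063, 0.155, 0.0597]
eef_rot: [0.984, 0.178, 0.001, 0.0]
ft_force: [1.9, 1.3, -4.0]
grip_width: 0.551
gripper_force: 45.0
```

>>> send_rows:
  targets:
    - [[0, 0, 0], [0, 0, 0], 0.3]
    - [[0, 0, 0], [0, 0, 0], 0.3]
    - [[0, 0, 0], [0, 0, 0], 0.3]
    - [[0, 0, 0], [0, 0, 0], 0.3]

```text
t: 17.32
position: [0.6021, 0.1555, 0.0613]
eef_rot: [0.984, 0.179, -0.001, -0.0]
ft_force: [1.4, -0.7, -4.9]
grip_width: 0.553
gripper_force: 45.0
```

```bash
python3 -c "
from h import *
rel((0.6196,0.1544),-0.9); to((0.6016,0.1554,0.043),0.359)"
```

```text
t 17.32 along -0.0175 right -0.0008 z 0.0613 f tool [1.03 1.14 4.91] yaw 20.61 tilt [-1.e-03 -1.e-04 -1.e+00] mom [ 0.012 -0.051  0.032]
now [0.6021 0.1555 0.0613] turn tool [-0.0003  0.001   0.0007] shift now-axes [-0.0005 -0.0001  0.0183] shift after-turn axes [-0.0005 -0.0001  0.0183] F [ 1.36 -0.7  -4.91] j6 2.91
```

>>> send_rows:
  targets:
    - [[0, 0, 0.008], [0, 0, 0], 0.3]
    - [[0, 0, 0.007], [0, 0, 0], 0.3]
    - [[0, 0, 0.003], [0, 0, 0], 0.3]
    - [[0, 0, 0], [0, 0, 0], 0.3]

```text
t: 17.65
position: [0.6015, 0.1553, 0.0413]
eef_rot: [0.984, 0.179, -0.002, -0.0]
ft_force: [-0.2, 1.2, -5.1]
grip_width: 0.55
gripper_force: 45.0
```

>>> send_rows:
  targets:
    - [[0.0037, 0.0015, 0], [0, 0, 0], 0.3]
    - [[0.0037, 0.0015, 0], [0, 0, 0], 0.3]
    - [[0.0037, 0.0014, 0], [0, 0, 0], 0.3]
    - [[0, 0, 0], [0, 0, 0], 0.3]

```text
t: 17.98
position: [0.6165, 0.1552, 0.0433]
eef_rot: [0.984, 0.179, 0.001, 0.0]
ft_force: [0.3, 0.8, -3.4]
grip_width: 0.553
gripper_force: 45.0
```

```bash
python3 -c "
from h import *
rel((0.6196,0.1544),-0.9)"
```

```text
t 17.98 along -0.0031 right -0.0008 z 0.0433 f tool [ 0.59 -0.62  3.44] yaw 20.58 tilt [ 1.2e-03  1.0e-04 -1.0e+00] mom [ 0.025 -0.058  0.014]
```

>>> send_rows:
  targets:
    - [[0.001, 0.0004, 0], [0, 0, 0], 0.3]
    - [[0, 0, 0], [0, 0, 0], 0.3]

```text
t: 18.15
position: [0.6162, 0.1552, 0.0429]
eef_rot: [0.984, 0.179, -0.0, -0.0]
ft_force: [0.3, -0.3, -4.6]
grip_width: 0.552
gripper_force: 45.0
```

>>> send_rows:
  targets:
    - [[0.001, 0.0004, 0], [0, 0, 0], 0.3]
    - [[0, 0, 0], [0, 0, 0], 0.3]

```text
t: 18.32
position: [0.617, 0.1552, 0.0429]
eef_rot: [0.984, 0.179, -0.0, -0.0]
ft_force: [0.2, 0.3, -4.4]
grip_width: 0.55
gripper_force: 45.0
```

>>> send_rows:
  targets:
    - [[0.001, 0.0004, 0], [0, 0, 0], 0.3]
    - [[0, 0, 0], [0, 0, 0], 0.3]

```text
t: 18.48
position: [0.6182, 0.1551, 0.0429]
eef_rot: [0.984, 0.179, -0.0, -0.0]
ft_force: [-0.8, 0.6, -4.8]
grip_width: 0.551
gripper_force: 45.0
```

>>> send_rows:
  targets:
    - [[0.001, 0.0004, 0], [0, 0, 0], 0.3]
    - [[0, 0, 0], [0, 0, 0], 0.3]

```text
t: 18.65
position: [0.6193, 0.1551, 0.0429]
eef_rot: [0.984, 0.179, -0.0, -0.0]
ft_force: [0.5, 1.1, -4.5]
grip_width: 0.554
gripper_force: 45.0
```

>>> send_rows:
  targets:
    - [[0.001, 0.0004, 0], [0, 0, 0], 0.3]
    - [[0, 0, 0], [0, 0, 0], 0.3]

```text
t: 18.82
position: [0.6204, 0.1551, 0.0429]
eef_rot: [0.984, 0.179, -0.0, -0.0]
ft_force: [0.6, -0.5, -6.0]
grip_width: 0.551
gripper_force: 45.0
```

>>> send_rows:
  targets:
    - [[0.001, 0.0004, 0], [0, 0, 0], 0.3]
    - [[0, 0, 0], [0, 0, 0], 0.3]

```text
t: 18.98
position: [0.6207, 0.1551, 0.0427]
eef_rot: [0.984, 0.179, -0.001, -0.0]
ft_force: [-0.8, -0.0, -4.2]
grip_width: 0.549
gripper_force: 45.1
```

>>> send_rows:
  targets:
    - [[0.001, 0.0004, 0], [0, 0, 0], 0.3]
    - [[0, 0, 0], [0, 0, 0], 0.3]

```text
t: 19.15
position: [0.6212, 0.1551, 0.0426]
eef_rot: [0.984, 0.179, -0.002, -0.0]
ft_force: [-4.6, 0.5, -2.9]
grip_width: 0.555
gripper_force: 45.2
```

>>> send_rows:
  targets:
    - [[0.001, 0.0004, 0], [0, 0, 0], 0.3]
    - [[0, 0, 0], [0, 0, 0], 0.3]

```text
t: 19.32
position: [0.6216, 0.1551, 0.0424]
eef_rot: [0.984, 0.179, -0.002, -0.0]
ft_force: [-6.7, 0.4, -2.1]
grip_width: 0.55
gripper_force: 45.3
```

>>> send_rows:
  targets:
    - [[-0.0025, -0.001, 0], [0, 0, 0], 0.3]
    - [[-0.002, -0.0008, 0], [0, 0, 0], 0.3]
    - [[0, 0, 0], [0, 0, 0], 0.3]
    - [[0, 0, 0.002], [0, 0, 0], 0.3]
    - [[0, 0, 0], [0, 0, 0], 0.3]

```text
t: 19.73
position: [0.6191, 0.1551, 0.0407]
eef_rot: [0.984, 0.179, 0.0, 0.0]
ft_force: [0.5, -0.0, -4.5]
grip_width: 0.552
gripper_force: 45.0
```

>>> send_rows:
  targets:
    - [[0, 0, 0.002], [0, 0, 0], 0.3]
    - [[0, 0, 0], [0, 0, 0], 0.3]
    - [[0, 0, 0], [0, 0, 0], 0.3]

```text
t: 19.98
position: [0.6186, 0.1551, 0.0386]
eef_rot: [0.984, 0.179, -0.001, -0.0]
ft_force: [0.2, 1.0, -5.3]
grip_width: 0.555
gripper_force: 45.0
```

```bash
python3 -c "
from h import *
rel((0.6196,0.1544),-0.9)"
```

```text
t 19.98 along -0.0011 right -0.0007 z 0.0386 f tool [ 0.55 -0.82  5.29] yaw 20.59 tilt [-1.1e-03 -2.0e-04 -1.0e+00] mom [ 0.034 -0.034  0.034]
```

>>> send_rows:
  targets:
    - [[0, 0, 0.001], [0, 0, 0], 0.3]
    - [[0, 0, 0], [0, 0, 0], 0.3]

```text
t: 20.15
position: [0.6186, 0.1551, 0.0377]
eef_rot: [0.984, 0.179, -0.0, -0.0]
ft_force: [0.4, -1.0, -4.2]
grip_width: 0.551
gripper_force: 45.0
```

>>> send_rows:
  targets:
    - [[0, 0, 0.001], [0, 0, 0], 0.3]
    - [[0, 0, 0], [0, 0, 0], 0.3]

```text
t: 20.32
position: [0.6185, 0.1551, 0.0367]
eef_rot: [0.984, 0.179, -0.001, -0.0]
ft_force: [-0.5, 0.2, -3.6]
grip_width: 0.55
gripper_force: 45.0
```

>>> send_rows:
  targets:
    - [[0, 0, 0.001], [0, 0, 0], 0.3]
    - [[0, 0, 0], [0, 0, 0], 0.3]

```text
t: 20.48
position: [0.6185, 0.1551, 0.0357]
eef_rot: [0.984, 0.179, -0.001, -0.0]
ft_force: [0.3, 0.5, -4.8]
grip_width: 0.551
gripper_force: 45.0
```

>>> send_rows:
  targets:
    - [[0, 0, 0.001], [0, 0, 0], 0.3]
    - [[0, 0, 0], [0, 0, 0], 0.3]

```text
t: 20.65
position: [0.6185, 0.1552, 0.0347]
eef_rot: [0.984, 0.179, -0.001, -0.0]
ft_force: [-0.1, 0.1, -4.8]
grip_width: 0.554
gripper_force: 45.0
```

Below sill height with no resistance, so I'll go on to the floor.

>>> send_rows:
  targets:
    - [[0, 0, 0.0015], [0, 0, 0], 0.3]
    - [[0, 0, 0.0015], [0, 0, 0], 0.3]
    - [[0, 0, 0], [0, 0, 0], 0.3]

```text
t: 20.9
position: [0.6183, 0.1551, 0.0314]
eef_rot: [0.984, 0.179, -0.001, -0.0]
ft_force: [-0.7, 0.1, -5.4]
grip_width: 0.552
gripper_force: 45.0
```

>>> send_rows:
  targets:
    - [[0, 0, 0.001], [0, 0, 0], 0.3]
    - [[0, 0, 0], [0, 0, 0], 0.3]

```text
t: 21.07
position: [0.6184, 0.1551, 0.0306]
eef_rot: [0.984, 0.179, -0.001, -0.0]
ft_force: [0.1, 0.0, -5.1]
grip_width: 0.554
gripper_force: 45.0
```

>>> send_rows:
  targets:
    - [[0, 0, 0.001], [0, 0, 0], 0.3]
    - [[0, 0, 0], [0, 0, 0], 0.3]

```text
t: 21.23
position: [0.6186, 0.1552, 0.0298]
eef_rot: [0.984, 0.179, -0.0, -0.0]
ft_force: [0.1, -0.1, -4.8]
grip_width: 0.555
gripper_force: 45.1
```

>>> send_rows:
  targets:
    - [[0, 0, 0.0005], [0, 0, 0], 0.3]
    - [[0, 0, 0], [0, 0, 0], 0.3]

```text
t: 21.4
position: [0.6186, 0.1552, 0.0296]
eef_rot: [0.984, 0.179, -0.0, -0.0]
ft_force: [-1.1, -0.0, -2.4]
grip_width: 0.55
gripper_force: 45.2
```

>>> send_rows:
  targets:
    - [[0, 0, 0.0005], [0, 0, 0], 0.3]
    - [[0, 0, 0], [0, 0, 0], 0.6]
    - [[0, 0, 0], [0, 0, 0], 0.7]
    - [[0, 0, 0], [0, 0, 0], 0.85]
    - [[0, 0, 0], [0, 0, 0], 0.85]

```text
t: 21.82
position: [0.6191, 0.1552, 0.0294]
eef_rot: [0.984, 0.179, 0.0, 0.0]
ft_force: [0.3, 0.5, -0.8]
grip_width: 0.853
gripper_force: 0.0
```

>>> send_rows:
  targets:
    - [[0, 0, 0], [0, 0, 0], 0.85]
    - [[0, 0, -0.02], [0, 0, 0], 0.85]
    - [[0, 0, -0.03], [0, 0, 0], 0.85]
    - [[0, 0, -0.03], [0, 0, 0], 0.85]
    - [[0, 0, -0.03], [0, 0, 0], 0.85]

```text
t: 22.23
position: [0.6183, 0.1551, 0.1399]
eef_rot: [0.984, 0.179, -0.001, -0.0]
ft_force: [-0.2, 0.4, 0.7]
grip_width: 0.849
gripper_force: 0.0
```

>>> send_rows:
  targets:
    - [[-0.03, 0, -0.02], [0, 0, 0], 0.85]
    - [[-0.04, 0, -0.02], [0, 0, 0], 0.85]
    - [[-0.04, 0, -0.02], [0, 0, 0], 0.85]
    - [[0, 0, 0], [0, 0, 0], 0.85]
    - [[0, 0, 0], [0, 0, 0], 0.85]

```text
t: 22.65
position: [0.5206, 0.1181, 0.1983]
eef_rot: [0.984, 0.178, 0.001, 0.0]
ft_force: [1.1, 0.7, -0.5]
grip_width: 0.85
gripper_force: 0.0
```

```bash
python3 - <<'E'
from h import *
s=arm.get_state(); print(s["position"],s["ft_force"])
w=camera("wrist")[:,:,::-1]; t=camera("side")[:,:,::-1]
cv2.imwrite("pics/f.png",np.hstack([cv2.resize(w,(400,300)),cv2.resize(t[130:300,150:380],(400,300))]))
E
```

```text
[0.52055402 0.11813564 0.19831693] [ 1.07549462  0.65145877 -0.51052621]
```

View pics/f.png

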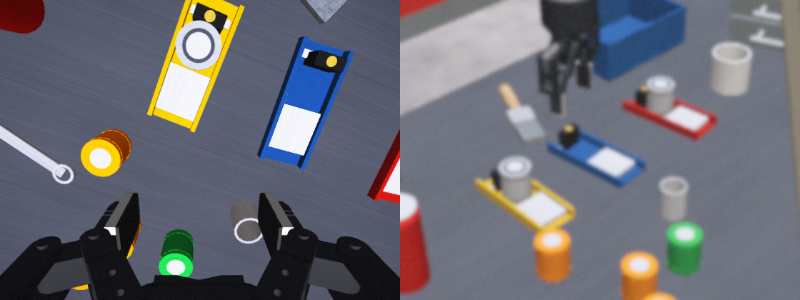

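Both parts stand upright in their pockets: yellow at (197,45) in the left half and red at (660,93) in the right half. The gripper is clear, so I'll hand in.

```bash
python3 -c "
from plant import job
print(job.hand_in())"
```

```text
the job is handed in; nothing more can be done
None
```

The job is handed in, with no verdict returned: the solid hub (about 8 N) stands in the red pocket and the filled canister (about 4.6 N) in the yellow, both upright and free, with the blue nest empty.

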